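# Prove the RCD, then run the wiring board out over the shelf edge and hold it

## Task

A colleague wants to plug the supply lead into the inlet on the underside of the wiring board that lies on the low shelf. First prove the RCD of the bench supply unit: press its yellow test button so that the blue lever drops, then lift the lever fully back up to on, and leave the board where it is until that is done. Then slide the board straight out over the shelf's white edge, without lifting it or letting it tip, until the red line across it lies level with that edge along its whole length, and finish while still holding the board level in the gripper - it would tip if let go; leave the meter, the charge controller and the screwdriver where they lie.

Things in the scene. Friction and masses are not known exactly. Their poses are not given: they have to be found in the camera images.
- rcd_test (a joint): travel of the RCD's test button in m: 0 = out, 0.005 = pressed fully in. It springs back (about 0.5 N at first, 2 N at the bottom) and trips the switch at about 4 mm; pressing takes up to about 4 N.
- rcd_lever (a joint): angle of the RCD's blue lever, rad: 0 = up, on (its start; leans 0.42 up the slope from square to the face), 0.95 = dropped, off (leans 0.53 down the slope). Over-centre switch: snaps down when the test button is pressed; lifted past about 0.3 it snaps up by itself. Lifting takes up to 2 N at its tip.
- test_top (a point): centre of the outer end of the test button, a round yellow stud, 13 mm diameter, 8 mm proud of the RCD's white nose when out, 3 mm when in. Axes of the sloped face: x up the slope (away from the robot), y across, z square out of the face. Pressed along -z. The lever is 36 mm to its +y side.
- lever_tip (a point): middle of the outer end of the blue lever, a paddle 22 mm wide (across the face) and 6 mm thick. Its own z runs outwards along the lever; its hinge axis, across the face, lies 28 mm back along -z and 8 mm below the front of the RCD's white nose (72 mm wide, 46 mm along the slope, 8 mm proud of the face), so 15 to 18 mm of lever stand out.
- supply: bench supply unit, a white console fixed to the bench: 170 mm deep (x), 240 wide (y), 45 mm high in front (-x, robot side), 91 at the back; its face slopes down 15 degrees towards the robot. Origin: centre of its underside. On the face: the RCD (centre y = -55 mm), a socket outlet (y = +58 mm), a red emergency stop 33 mm high (x = +40, y = +80 mm), flat jacks.
- shelf: low instrument shelf fixed on the bench: beech-coloured board 300 mm deep (x), 250 mm wide (y), its upper face 120 mm above the bench, on dark steel legs. Origin: on the bench under its centre; x points outward, towards its white edge.
- shelf_edge (a point): middle of the white front edge of the shelf, on its upper face; axes as the shelf (x outward, y along the edge, z up).
- board: loose wiring board, 0.64 to 0.96 kg: white deck 240 mm (x, outward) by 170 mm (y), its top 26 mm up, on two aluminium runners along its sides; inlet underneath, breakers (to 102 mm high) and terminals on its outer half from x = +12 mm on, black handle at the rear. Origin: centre of its underside. Centre of mass 20 mm to +x of it: overhung to the red line it tips unless held. Starts turned a few degrees.
- board_handle (a point): middle of the bar of the board's handle: round bar, 10 mm diameter, 100 mm long across the board (along its y), 66 mm above the board's underside and 40 mm above its deck, 98 mm to -x of the board's origin; room all round it. Axes as the board.
- mark_left (a point): left (+y) end of the red line, at the foot of the runner (z of the board's underside). The line is 4 mm wide, runs straight across the deck and down both sides, 10 mm to -x of the board's origin (130 mm behind its outer end).
- mark_right (a point): right (-y) end of the red line, likewise; 170 mm from the other.
- meter: bystander: green multimeter, 170 x 82 x 43 mm, on the bench. Origin: centre of its underside.
- controller: bystander: black solar charge controller, 78 x 105 x 30 mm, on the bench. Origin: centre of its underside.
- driver: bystander: red screwdriver, 190 mm long, lying along its x on the bench.

How it is judged:
On the way, in this order (a step that is already met when the one before it is completed fails the run):
1. the test button is pressed in (value of joint rcd_test above 0.002 m).
2. the RCD trips and its lever drops (value of joint rcd_lever above 0.85 rad), for 0.1 s.
3. the lever is lifted back up to on, the button out, the board not yet moved from its place (value of joint rcd_lever below 0.08 rad and value of joint rcd_test below 0.001 m and distance of board from where it was at the start of the episode below 0.015 m), for 0.3 s.
At the end, for the whole second after the job is handed in: Lever up (within 0.08 rad), button out; both ends of the red line within 6 mm of the shelf edge; board level (2 degrees, 8 mm), within 30 mm of the shelf's middle, at rest on the shelf and in contact with the fingers (over 1 N) (value of joint rcd_lever below 0.08 rad and value of joint rcd_test below 0.001 m and x of mark_left in the frame of shelf_edge between -0.006 and 0.006 m and x of mark_right in the frame of shelf_edge between -0.006 and 0.006 m and y of board in the frame of shelf_edge between -0.03 and 0.03 m and z of board in the frame of shelf_edge between -0.008 and 0.008 m and angle between board's own z axis and vertical below 0.035 rad and contact force between each of the fingers, shelf and board above 1 N and linear speed of board below 0.01 m/s and angular speed of board below 0.05 rad/s); the arm keeps its last pose, push and grip.
It fails at once if the board tips (more than 5 degrees) (angle between board's own z axis and vertical above 0.087 rad).
It fails at once if the board is lifted off the shelf (more than 15 mm) (z of board in the frame of shelf_edge above 0.015 m).
It fails at once if the meter is moved (more than 15 mm) (distance of meter from where it was at the start of the episode above 0.015 m).
It fails at once if the charge controller is moved (more than 15 mm) (distance of controller from where it was at the start of the episode above 0.015 m).
It fails at once if the screwdriver is moved (more than 15 mm) (distance of driver from where it was at the start of the episode above 0.015 m).
It also fails if it takes over 58 s, if anything falls off the work surface, if the arm or the gripper's body presses on something with over 40 N, if the wrist force passes 120 N, or if a joint passes its speed limit or range.

## Robot

A 7-joint arm with a two-finger parallel gripper is mounted at the origin on the work surface. World frame = base frame: x ahead of the robot, y to its left, z up, the work surface at z = 0. Lengths are in m, angles in rad, forces in N, time in s.
With the tool pointing down it reaches from about 0.4 to 0.85 m from the base axis. Payload 4.5 kg.
Tool frame: the origin (TCP) lies at the very end of the fingers, on their centre line; the grasp point (between the pads) lies 19 mm behind it; z points along the fingers, y is the line along which they close (so a half turn about z gives the same grasp; the last joint's range is limited). The gripper opens to 88 mm and grips with 3 to 60 N. Pads are 18 mm wide; open, the fingers measure 123 mm over their backs; the gripper's body (75 mm by 187 mm) begins 45 mm behind the grasp point.
Start: joints at [1.348, 0.689, -0.195, 1.565, 0.157, 0.902, -0.215], TCP at [0.159, -0.605, 0.239] pointing down, gripper open.
Joint ranges: [-3.01, 3.01], [-0.46, 2.08], [-1.47, 1.51], [0.13, 2.56], [-1, 4.14], [0.04, 2.09], [-2.66, 2.66]. Speed limits (rad/s): [2.57, 2.57, 3.14, 3.14, 3.14, 3.14, 3.14].

## Interface

Orientations are given as a unit quaternion [x, y, z, w].
In Python, from plant import r, eyes, nets gives the robot as it stands.
- The arm moves only by the shell command python3 -m pendant 'ROWS' [FORCE]. ROWS is JSON, a list of rows, each an object of numbers: "claw": the opening, from 0 (shut) to 1 (fully open); "dx", "dy", "dz": the shift along the world's x, y, z in mm; "twist": the turn about the world's z in rad. In form: [{"claw": .., "dx": .., "dy": .., "dz": .., "twist": ..}, ...]. A call has 1 to 8 rows; each row is the pose to reach, as a shift and turn from the pose commanded when the call began; what a row does not reach only later rows make up. A row lasts 1/10 s, in which the tool goes at most 50 mm and 8.59 degrees, less where a joint would pass 70% of its speed; a pose out of reach is approached as far as the arm can. A call with a gripper value outside its range is refused whole. The fingers move at their own pace and stop on an object; FORCE is the grip in N (left out, the last holds). Time passes only in rows, so rows that repeat a pose let the fingers close. It gives the time, the measured TCP pose, the force, the opening and the grip force at its end, in the units of the state.
- r.get_state(): the state, without advancing time (a new reading comes with each control period).
- eyes.snapshot(name): name is "side" or "top"; returns (picture, depth): 420x560x3 uint8, blue, green, red; 420x560 float32, m along the optical axis (not along the pixel's ray), 0 where there is no reading.
- eyes.camera_info(name): a dict with "K" (3x3 intrinsics, pixels), "D" ([k1, k2, p1, p2, k3] as OpenCV has them; the pictures are not rectified), "world_to_cam" (4x4, takes a point from world to camera coordinates). Camera axes: x right, y down, z forward; pixel columns grow to the right and rows downward; lengths in m; the calibration is good to about 2 mm. A picture is of the moment at which its call begins. camera_info takes no time and is no camera call.
- r.finish_job(): hands the job in; it is judged then, once.
Trained networks look in the newest picture that a camera, given by its name, has taken for a name from the list of things; names that differ only in an ending like _2 or _b are one class to them, and where a whole thing is asked for, a point or a joint stands for the part that bears it (a point fixed in the world has none). Each returns a list of dicts, best first, with "confidence" (0 to 1); they miss things now and then, are a little off and sometimes report something else, mostly with a low value. They report only what shows in the picture. A call takes as long as a camera call.
- nets.spot_in(camera, query): "box" ([left, top, width, height] as shares, 0 to 1, of the picture: columns of its width, rows of its height, round what is visible of it).
- nets.place_of(camera, query): "position" ([column, row] as shares, 0 to 1, of the picture: columns of its width, rows of its height: a listed point, or the origin of a listed thing).
The state is a dict: "clock": time; "q": joint angles; "qd": joint speeds; "joint_torque": joint torques, N m; "tool_pos": TCP position; "eef_rot": TCP orientation; "contact_force": force on the tool from outside, world axes, zero at the start; "moment": the same for the moment, N m; "opening": opening from 0.0 (shut) to 1.0 (fully open); "finger_force": force on a finger pad.
Only numpy, scipy, OpenCV 4.12 (cv2) and the standard library are available. Lean on these libraries where they do the work, as an engineer would, in place of code of your own. Each camera call takes 0.05 s, during which the arm holds its last target. There are 200 camera calls.

## Working session

There is one attempt and no reset: what is moved stays moved. The work goes in short steps, Python scripts to look and compute and a shell command to move; the robot and the scene stay as the last step left them, time stands still between calls to the robot, and variables do not carry over. Pictures are saved under pics/ and viewed, at most 10 in all, crops included, and the job is handed in when it is done.

```bash
mkdir -p pics; ls; cat > h.py <<'E'
import numpy as np, cv2
from plant import r, eyes, nets
def snap(n):
    p,d=eyes.snapshot(n); return p,d
def world(n,px,d):
    c=eyes.camera_info(n);K=np.array(c["K"]);D=np.array(c["D"]);T=np.linalg.inv(np.array(c["world_to_cam"]))
    u=cv2.undistortPoints(np.array([[px]],float),K,D)[0,0]
    return (T@np.array([u[0]*d,u[1]*d,d,1]))[:3]
def ray(n,px,z):
    a=world(n,px,0.0);b=world(n,px,1.0);return a+(b-a)*(z-a[2])/(b[2]-a[2])
def proj(n,P):
    c=eyes.camera_info(n);T=np.array(c["world_to_cam"])
    rv=cv2.Rodrigues(T[:3,:3])[0]
    return cv2.projectPoints(np.array(P,float).reshape(-1,1,3),rv,T[:3,3],np.array(c["K"]),np.array(c["D"]))[0][:,0]
def dep(d,px,k=1):
    x,y=int(round(px[0])),int(round(px[1]));w=d[max(0,y-k):y+k+1,max(0,x-k):x+k+1];w=w[w>0]
    return float(np.median(w)) if len(w) else 0
def place(n,q,d,m=2):
    for o in nets.place_of(n,q)[:m]:
        px=np.array(o["position"])*[560,420];z=dep(d,px)
        print(n,q,round(o["confidence"],2),px.round(1),world(n,px,z).round(4) if z else None)
E
python3 - <<'E'
from h import *
np.set_printoptions(suppress=True)
for n in("top","side"):
    p,d=snap(n);cv2.imwrite(f"pics/{n}0.png",p);np.save(f"{n}0.npy",d)
    for q in["test_top","lever_tip","supply","shelf_edge","board","board_handle","mark_left","mark_right","meter","controller","driver"]:place(n,q,d,1)
    T=np.linalg.inv(np.array(eyes.camera_info(n)["world_to_cam"]));print(T[:3].round(3))
print(r.get_state())
E
```

```text
pics
top test_top 0.5 [226.7 245.8] [0.5138 0.1209 0.0795]
top lever_tip 0.47 [208.3 229.4] [0.5481 0.1615 0.0752]
top supply 0.83 [200.5 234.4] [0.5373 0.1792 0.0696]
top shelf_edge 0.26 [211.1 231. ] [0.5447 0.1546 0.0799]
top board 0.67 [388.1 236.9] [ 0.5364 -0.2059  0.1455]
top board_handle 0.55 [392.3 290.2] [ 0.4381 -0.2024  0.1901]
top mark_left 0.77 [345.6 238. ] [ 0.5332 -0.1244  0.1296]
top mark_right 0.16 [389.8 238.9] [ 0.5324 -0.2092  0.146 ]
top meter 0.87 [287.7 123.6] [ 0.789  -0.0054  0.0431]
top controller 0.95 [285.  206.7] [ 0.602  -0.0015  0.0301]
top driver 0.74 [292.1 285.6] [ 0.4245 -0.0196  0.017 ]
[[ 0.011 -0.998  0.069  0.534]
 [-1.    -0.011 -0.002 -0.008]
 [ 0.002 -0.069 -0.998  0.965]]
side test_top 0.48 [210.7 203.2] [0.5153 0.1321 0.0704]
side lever_tip 0.49 [216.7 183.9] [0.5392 0.1594 0.0939]
side supply 0.91 [219.6 203. ] [0.5315 0.1204 0.0749]
side board 0.85 [290.4 327.6] [ 0.5297 -0.2316  0.1453]
side board_handle 0.89 [212.8 314.6] [ 0.4381 -0.1996  0.1889]
side mark_left 0.7 [267.5 281.6] [ 0.5297 -0.1508  0.1462]
side mark_right 0.77 [308.8 3
[... 272 characters left out ...]
.009 -0.724 -0.689  0.602]]
{'clock': 1.2, 'q': array([ 1.347801  ,  0.68913878, -0.19459605,  1.56526741,  0.15732047,
        0.90252268, -0.21505372]), 'qd': array([ 0.00083954, -0.00076479,  0.00018284,  0.00208053, -0.00138503,
       -0.00109516,  0.00002032]), 'joint_torque': array([ -0.00159774, -52.74860859,  -1.26780678, -15.37388384,
        -0.05196183,  -0.00071116,   0.00001697]), 'tool_pos': array([ 0.15876377, -0.60453015,  0.23872711]), 'eef_rot': array([0.99176358, 0.12808199, 0.00000006, 0.0000253 ]), 'contact_force': array([ 0.16750063,  0.43483959, -0.11764781]), 'moment': array([ 0.02313706,  0.02753711, -0.01661157]), 'finger_force': 0.0, 'opening': 0.9991537380399531}
```

```bash
python3 - <<'E'
import cv2
for n,c in(("top",(0,0)),("side",(0,0))):
    p=cv2.imread(f"pics/{n}0.png");cv2.imwrite(f"pics/{n}0b.png",cv2.resize(p,(800,600),interpolation=cv2.INTER_CUBIC))
p=cv2.imread("pics/side0.png")[150:270,140:300];cv2.imwrite("pics/s0c.png",cv2.resize(p,(800,600),interpolation=cv2.INTER_CUBIC))
E
```

```text
(no output)
```

View pics/top0b.png

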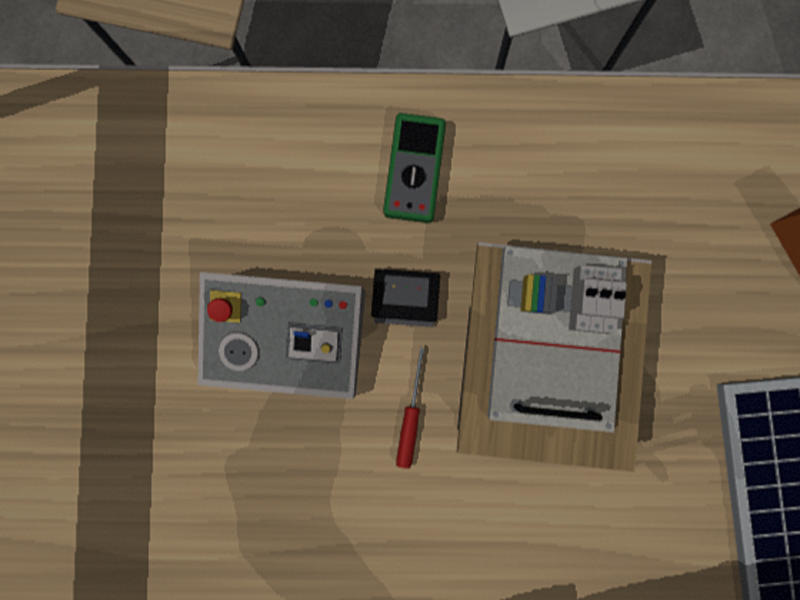

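View pics/side0b.png

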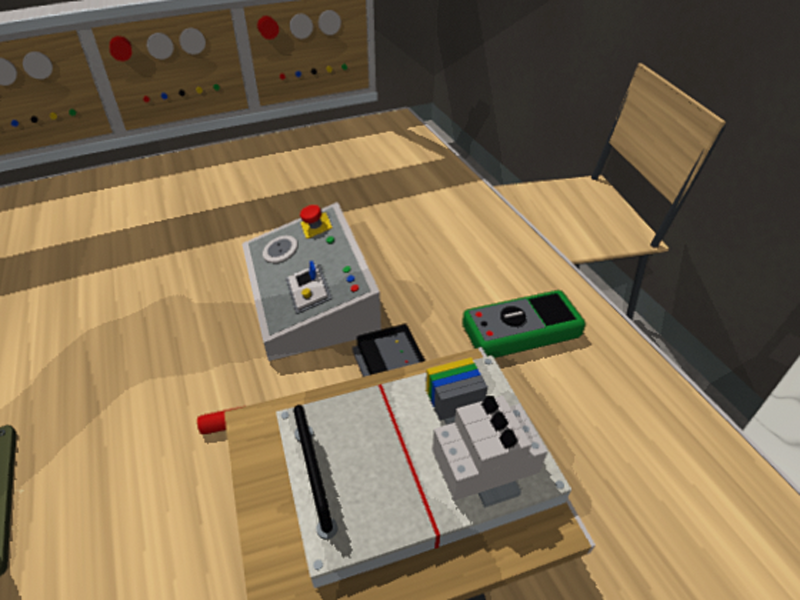

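View pics/s0c.png

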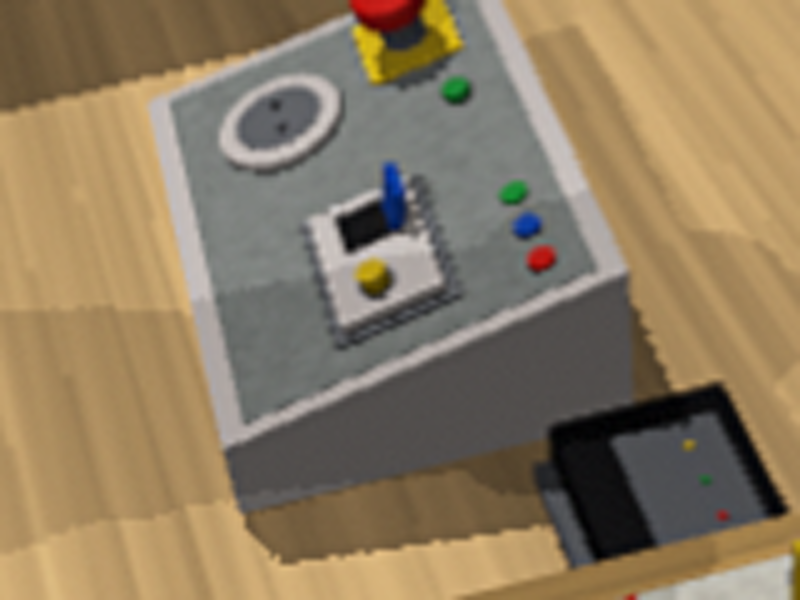

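```bash
cat > m.py <<'E'
from h import *
np.set_printoptions(suppress=True,precision=4)
def cloud(n,d):
    c=eyes.camera_info(n);v,u=np.mgrid[0:420,0:560]
    q=cv2.undistortPoints(np.stack([u,v],-1).reshape(-1,1,2).astype(float),np.array(c["K"]),np.array(c["D"]))[:,0]
    z=d.reshape(-1,1);T=np.linalg.inv(np.array(c["world_to_cam"]))
    P=np.c_[q*z,z]@T[:3,:3].T+T[:3,3];P[d.ravel()==0]=np.nan
    return P.reshape(420,560,3)
def rect(P,m):
    m=cv2.morphologyEx(m.astype(np.uint8),cv2.MORPH_OPEN,np.ones((3,3)))
    k=cv2.connectedComponentsWithStats(m);i=1+np.argmax(k[2][1:,4]);s=k[1]==i
    (c,sz,a)=cv2.minAreaRect((P[s][:,:2]*1000).astype(np.float32));return np.array(c)/1000,sz,a,s
def redline(p,P,lo=-.33,hi=-.08):
    b,g,rr=[p[...,i].astype(int) for i in range(3)]
    m=(rr>90)&(rr-g>50)&(rr-b>50)&(P[...,2]>.125)&(P[...,1]<hi)&(P[...,1]>lo)
    Q=P[m];vx,vy,x0,y0=cv2.fitLine(Q[:,:2].astype(np.float32),cv2.DIST_HUBER,0,.001,.001).ravel()
    if vy<0:vx,vy=-vx,-vy
    return Q,np.array([x0,y0]),np.array([vx,vy])
E
python3 - <<'E'
from m import *
for n in("top","side"):
    p=cv2.imread(f"pics/{n}0.png");d=np.load(f"{n}0.npy");P=cloud(n,d);Z=P[...,2]
    print(n)
    if n=="top":
        c,s,a,_=rect(P,(Z>.03)&(P[...,1]>.06)&(P[...,1]<.4)&(P[...,0]<.75)&(P[...,0]>.35));print("supply",c,s,a)
        m=(Z>.11)&(P[...,1]<-.05)&(P[...,1]>-.4)&(P[...,0]<.8)
        c,s,a,_=rect(P,m&(Z<.17));print("shelf",c,s,a)
        k=m&(abs(Z-.12)<.006);print("z shelf",np.median(Z[k]));c,s,a,_=rect(P,k);print("shelf only",c,s,a)
    k=(abs(Z-.146)<.006)&(P[...,1]<-.05)&(P[...,1]>-.4)&(P[...,0]<.8);print("z deck",np.median(Z[k]));c,s,a,_=rect(P,k);print("deck",c,s,a)
    k=(abs(Z-.19)<.012)&(P[...,1]<-.05)&(P[...,1]>-.4)&(P[...,0]<.48)&(P[...,0]>.38);c,s,a,_=rect(P,k);print("handle",c,s,a,np.percentile(Z[k],[50,90]))
    Q,o,v=redline(p,P);y=Q[:,1];print("red",o,v,"yaw",np.arctan2(-v[0],v[1]),y.min(),y.max(),Q[:,2].mean())
    b,g,rr=[p[...,i].astype(int) for i in range(3)]
    R=(P[...,1]>.09)&(P[...,1]<.22)&(P[...,0]<.6)&(P[...,0]>.45)
    for nm,mm in(("yel",(rr-b>60)&(g-b>40)&R),("blue",(b-rr>50)&R)):
        if nm=="blue": mm&=P[...,1]>.13
        mm&=Z>.05
        i=cv2.connectedComponentsWithStats(mm.astype(np.uint8))
        for st,ce in zip(i[2][1:],i[3][1:]):
            if st[4]>4:print(nm,st,ce,dep(Z,ce))
        print(P[mm].min(0),P[mm].max(0),np.median(P[mm],0))
t=[[.51,.125,.08]]
E
```

```text
top
supply [0.5342 0.1935] (241.10350036621094, 170.466064453125) 85.58872985839844
shelf [ 0.5118 -0.2135] (251.74609375, 300.69866943359375) 84.68245697021484
z shelf 0.11958273092071792
shelf only [ 0.5118 -0.2135] (251.79461669921875, 300.62628173828125) 84.70086669921875
z deck 0.14563614879651
deck [ 0.5366 -0.2115] (171.1371307373047, 240.324462890625) 84.95025634765625
handle [ 0.4389 -0.2024] (108.2613754272461, 9.953049659729004) 85.03057861328125 [0.1897 0.1915]
red [ 0.5275 -0.2108] [0.0883 0.9961] yaw -0.088411406 -0.2935963149529257 -0.1271570501068933 0.14603667273640805
yel [225 241   6   6  24] [227.5417 243.7083] 0.08199698141405454
[0.5133 0.1138 0.0734] [0.5239 0.1244 0.0836] [0.5177 0.1191 0.0806]
blue [206 232  10   4  29] [210.5517 233.6552] 0.09524346205491818
[0.5362 0.143  0.0923] [0.5424 0.1624 0.0985] [0.5384 0.1525 0.0957]
side
z deck 0.14555272620303072
deck [ 0.5382 -0.2129] (172.87893676757812, 240.8405303955078) 85.03445434570312
handle [ 0.4408 -0.2065] (107.0142822265625, 10.190765380859375) 84.81668090820312 [0.1894 0.1909]
red [ 0.5275 -0.223 ] [0.0876 0.9962] yaw -0.08769949 -0.2966457116960894 -0.12733957153905245 0.1458769539498087
yel [211 201   6   7  32] [213.7188 204.1875] 0.08102467983352069
[0.5137 0.1111 0.0699] [0.5241 0.133  0.083 ] [0.5186 0.115  0.0798]
blue [216 182   5  14  48] [218.25   188.6458] 0.08877447859751797
[0.5353 0.1401 0.0712] [0.5473 0.1933 0.0975] [0.5386 0.1486 0.0896]
```

```bash
python3 -m pendant '[{"claw":0,"dx":240,"dy":350,"dz":30,"twist":-0.334},{"claw":0,"dx":240,"dy":350,"dz":30,"twist":-0.334},{"claw":0,"dx":240,"dy":350,"dz":30,"twist":-0.334},{"claw":0,"dx":240,"dy":350,"dz":30,"twist":-0.334},{"claw":0,"dx":240,"dy":350,"dz":30,"twist":-0.334},{"claw":0,"dx":240,"dy":350,"dz":30,"twist":-0.334},{"claw":0,"dx":240,"dy":350,"dz":30,"twist":-0.334},{"claw":0,"dx":240,"dy":350,"dz":30,"twist":-0.334}]' 10; python3 -c "
from h import *
print(r.get_state())"
```

```text
clock: 2.0
tool_pos: [0.3854, -0.2738, 0.2674]
eef_rot: [0.999, -0.039, 0.0, 0.0]
contact_force: [1.2, -0.5, -0.3]
opening: 0.301
finger_force: 0.0
{'clock': 2.0, 'q': array([ 0.57328995,  0.44972834, -0.0791129 ,  1.97692504,  0.0524334 ,
        0.71603857, -1.18566271]), 'qd': array([-1.06891329, -0.08869018,  0.01850091,  0.02581625, -0.02614693,
        0.04456704, -1.0199759 ]), 'joint_torque': array([ 5.88538170e+00, -3.97660697e+01,  2.71728365e-01, -1.18615597e+01,
       -1.05126473e-04,  1.11394955e-01,  1.08997643e+00]), 'tool_pos': array([ 0.38543021, -0.27375072,  0.26735852]), 'eef_rot': array([ 9.99252372e-01, -3.86591927e-02,  3.50545590e-04,  2.00545375e-04]), 'contact_force': array([ 1.15894251, -0.45763286, -0.28622136]), 'moment': array([-0.00298833, -0.04849631, -0.02554785]), 'finger_force': 0.0, 'opening': 0.30118315907543575}
```

```bash
python3 -m pendant '[{"claw":0,"dx":30,"dy":200,"dz":0,"twist":0},{"claw":0,"dx":30,"dy":200,"dz":0,"twist":0},{"claw":0,"dx":30,"dy":200,"dz":0,"twist":0},{"claw":0,"dx":116,"dy":370,"dz":-100,"twist":0},{"claw":0,"dx":116,"dy":370,"dz":-100,"twist":0},{"claw":0,"dx":116,"dy":370,"dz":-130,"twist":0},{"claw":0,"dx":116,"dy":370,"dz":-130,"twist":0},{"claw":0,"dx":116,"dy":370,"dz":-130,"twist":0}]'; python3 -m pendant '[{"claw":0,"dx":0,"dy":0,"dz":0,"twist":0},{"claw":0,"dx":0,"dy":0,"dz":0,"twist":0},{"claw":0,"dx":0,"dy":0,"dz":0,"twist":0}]'
```

```text
clock: 2.8
tool_pos: [0.4932, 0.0773, 0.1489]
eef_rot: [0.999, -0.038, 0.001, -0.0]
contact_force: [0.5, 0.0, 0.0]
opening: 0.008
finger_force: 0.0
clock: 3.1
tool_pos: [0.4922, 0.074, 0.1502]
eef_rot: [0.999, -0.039, 0.0, 0.001]
contact_force: [-0.8, 0.5, -0.2]
opening: 0.003
finger_force: 0.0
```

```bash
python3 -m pendant '[{"claw":0,"dx":23,"dy":41,"dz":-20,"twist":0},{"claw":0,"dx":23,"dy":41,"dz":-50,"twist":0},{"claw":0,"dx":23,"dy":41,"dz":-60,"twist":0},{"claw":0,"dx":23,"dy":41,"dz":-60,"twist":0},{"claw":0,"dx":23,"dy":41,"dz":-60,"twist":0}]'; python3 - <<'E'
from m import *
for n in("side","top"):
    p,d=snap(n)
    np.save(f"{n}1.npy",d);cv2.imwrite(f"pics/{n}1.png",p)
c=cv2.imread("pics/side1.png")[120:270,120:320];cv2.imwrite("pics/s1c.png",cv2.resize(c,(800,600),interpolation=cv2.INTER_CUBIC))
print(r.get_state()["tool_pos"],proj("side",[r.get_state()["tool_pos"],[.518,.119,.081]]))
E
```

```text
clock: 3.6
tool_pos: [0.5153, 0.1145, 0.0907]
eef_rot: [0.999, -0.04, 0.0, 0.001]
contact_force: [-0.3, 0.6, -0.6]
opening: 0.006
finger_force: 0.0
[0.5159 0.1153 0.0911] [[211.9942 200.6597]
 [213.0768 202.9569]]
```

View pics/s1c.png

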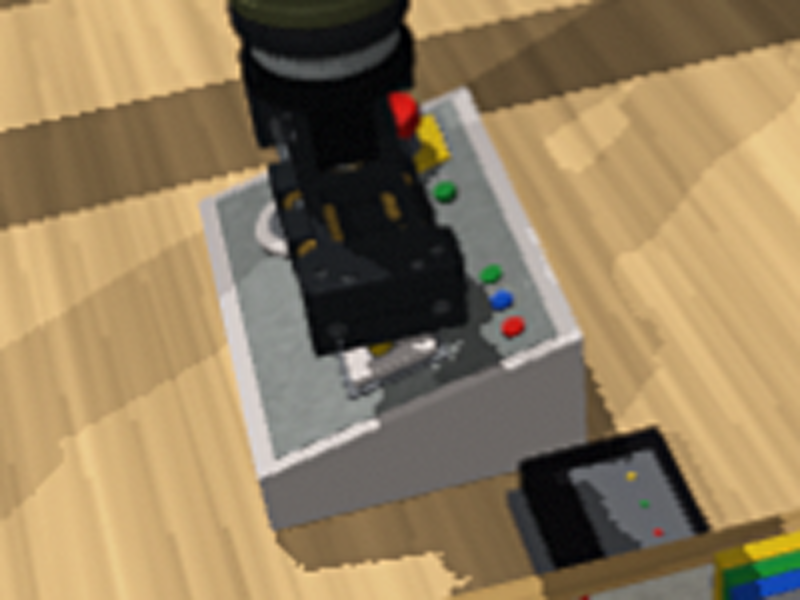

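The closed gripper stands over the RCD; the yellow button shows at crop (380,345), just below the fingertips, while the lever is hidden. Press in small steps.

```bash
python3 -m pendant '[{"claw":0,"dx":0,"dy":0,"dz":-5,"twist":0},{"claw":0,"dx":0,"dy":0,"dz":-8,"twist":0},{"claw":0,"dx":0,"dy":0,"dz":-9,"twist":0}]';python3 -m pendant '[{"claw":0,"dx":0,"dy":0,"dz":-2,"twist":0},{"claw":0,"dx":0,"dy":0,"dz":-2,"twist":0}]'; python3 -m pendant '[{"claw":0,"dx":0,"dy":0,"dz":-2,"twist":0},{"claw":0,"dx":0,"dy":0,"dz":-2,"twist":0}]'
```

```text
clock: 4.0
tool_pos: [0.5161, 0.1163, 0.081]
eef_rot: [0.999, -0.039, 0.001, -0.0]
contact_force: [-0.0, -0.2, 3.1]
opening: 0.003
finger_force: 1.6
clock: 4.2
tool_pos: [0.516, 0.1164, 0.0787]
eef_rot: [0.999, -0.039, 0.001, -0.0]
contact_force: [1.5, -0.6, 2.6]
opening: 0.007
finger_force: 1.0
clock: 4.4
tool_pos: [0.5162, 0.1165, 0.0774]
eef_rot: [0.999, -0.039, 0.001, -0.0]
contact_force: [1.3, -1.9, 9.0]
opening: 0.009
finger_force: 4.6
```

```bash
python3 -m pendant '[{"claw":0,"dx":0,"dy":0,"dz":30,"twist":0},{"claw":0,"dx":-60,"dy":-10,"dz":60,"twist":0},{"claw":0,"dx":-80,"dy":-10,"dz":60,"twist":0},{"claw":0,"dx":-80,"dy":-10,"dz":60,"twist":0},{"claw":0,"dx":-80,"dy":-10,"dz":60,"twist":0}]'; python3 - <<'E'
from m import *
for n in("side","top"):
    p,d=snap(n);cv2.imwrite(f"pics/{n}2.png",p);P=cloud(n,d);Z=P[...,2]
    b,g,rr=[p[...,i].astype(int) for i in range(3)]
    R=(P[...,1]>.09)&(P[...,1]<.22)&(P[...,0]<.58)&(P[...,0]>.45)&(Z>.05)&(Z<.13)
    for nm,mm in(("yel",(rr-b>60)&(g-b>40)&R),("blue",(b-rr>50)&R&(P[...,1]>.13))):
        print(n,nm,mm.sum(),P[mm].min(0) if mm.any() else 0,P[mm].max(0) if mm.any() else 0)
a=cv2.imread("pics/side2.png")[140:260,140:300];b=cv2.imread("pics/top2.png")[180:300,130:290]
cv2.imwrite("pics/c2.png",cv2.resize(np.hstack([a,b]),(800,300),interpolation=cv2.INTER_CUBIC))
E
```

```text
clock: 4.9
tool_pos: [0.4346, 0.1068, 0.1368]
eef_rot: [0.999, -0.038, -0.0, 0.0]
contact_force: [0.7, -0.3, -0.3]
opening: 0.003
finger_force: 0.0
side yel 33 [0.5134 0.1099 0.0712] [0.5242 0.1336 0.0832]
side blue 63 [0.5158 0.1415 0.0639] [0.5333 0.1943 0.0906]
top yel 27 [0.5133 0.1134 0.0764] [0.5239 0.1245 0.0841]
top blue 73 [0.5154 0.1448 0.0726] [0.532  0.1651 0.0947]
```

View pics/c2.png

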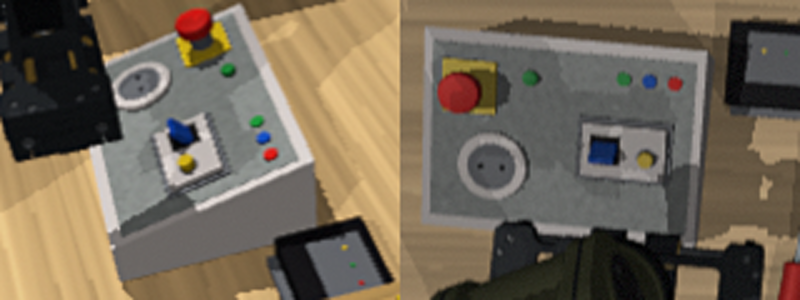

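```bash
python3 -m pendant '[{"claw":0,"dx":60,"dy":50,"dz":-15,"twist":0},{"claw":0,"dx":60,"dy":50,"dz":-15,"twist":0},{"claw":0,"dx":60,"dy":50,"dz":-40,"twist":0},{"claw":0,"dx":60,"dy":50,"dz":-57,"twist":0},{"claw":0,"dx":60,"dy":50,"dz":-57,"twist":0}]';python3 -m pendant '[{"claw":0,"dx":4,"dy":0,"dz":1,"twist":0},{"claw":0,"dx":8,"dy":0,"dz":1,"twist":0},{"claw":0,"dx":12,"dy":0,"dz":2,"twist":0},{"claw":0,"dx":16,"dy":-1,"dz":3,"twist":0}]'
```

```text
clock: 5.5
tool_pos: [0.4948, 0.1564, 0.0772]
eef_rot: [0.999, -0.039, -0.002, 0.001]
contact_force: [0.5, -0.6, 0.1]
opening: 0.001
finger_force: 0.0
clock: 5.9
tool_pos: [0.5079, 0.1559, 0.0834]
eef_rot: [0.999, -0.038, -0.003, 0.0]
contact_force: [-7.0, 2.8, 6.4]
opening: 0.005
finger_force: 3.8
```

```bash
python3 -m pendant '[{"claw":0,"dx":-25,"dy":0,"dz":0,"twist":0},{"claw":0,"dx":-70,"dy":-40,"dz":20,"twist":0},{"claw":0,"dx":-80,"dy":-50,"dz":30,"twist":0},{"claw":0,"dx":-80,"dy":-50,"dz":30,"twist":0},{"claw":0,"dx":-80,"dy":-50,"dz":30,"twist":0}]'; python3 -m pendant '[{"claw":0,"dx":0,"dy":0,"dz":0,"twist":0},{"claw":0,"dx":0,"dy":0,"dz":0,"twist":0}]';python3 - <<'E'
from m import *
for n in("side","top"):
    p,d=snap(n);cv2.imwrite(f"pics/{n}3.png",p);np.save(f"{n}3.npy",d);P=cloud(n,d);Z=P[...,2]
    u=np.array([.997,-.077,0]);w=np.array([.077,.997,0]);o=np.array([.5342,.1935,0])
    L=(P-o)@np.c_[u,w,[0,0,1]]
    # profile through lever centre
    print(n,"lever strip");
    s=(abs(L[...,1]+.04)<.006)&(abs(L[...,0])<.04)&(Z>.03)
    q=L[s];k=p[s];o=np.argsort(q[:,0])
    for i in o[::2 if n=="top" else 3]:print((q[i]*1000).round(1),k[i])
    s=(abs(L[...,1]+.0755)<.005)&(abs(L[...,0]+.008)<.03)&(Z>.03)
    q=L[s];o=np.argsort(q[:,0]);print("button strip",(q[o][::3][:,[0,2]]*1000).round(0).tolist())
E
```

```text
clock: 6.4
tool_pos: [0.433, 0.1057, 0.1137]
eef_rot: [0.999, -0.039, 0.002, -0.001]
contact_force: [1.2, -0.3, -1.2]
opening: 0.006
finger_force: 0.0
clock: 6.6
tool_pos: [0.4326, 0.1065, 0.1126]
eef_rot: [0.999, -0.038, 0.001, -0.0]
contact_force: [-0.3, 0.5, 0.9]
opening: 0.008
finger_force: 0.0
side lever strip
[-39.3 -44.5  57.1] [125 128 124]
[-37.7 -35.5  57.5] [125 128 125]
[-36.1 -37.6  55.9] [127 129 126]
[-34.1 -38.8  56.4] [125 129 124]
[-32.8 -44.5  58. ] [126 129 125]
[-31.  -34.4  57.5] [109 110 106]
[-29.7 -41.5  60.2] [90 88 86]
[-27.8 -43.3  61.3] [107 104 105]
[-26.1 -35.1  62.4] [138 140 145]
[-25.3 -34.4  67.3] [195 198 203]
[-23.9 -38.8  67.7] [182 186 194]
[-22.6 -43.6  68.5] [182 186 194]
[-20.8 -34.8  69.1] [184 187 194]
[-19.4 -37.6  68.3] [185 189 196]
[-17.6 -41.   70.5] [157 161 168]
[-14.8 -37.3  69.5] [34 36 39]
[-14.3 -35.3  70.6] [33 25 26]
[-13.  -39.9  71.2] [14 11 12]
[-12.2 -35.4  70.1] [45 19 11]
[-11.1 -42.2  72.5] [23  9  4]
[ -9.6 -44.7  71.3] [8 2 1]
[ -8.3 -37.   86.9] [109  43  15]
[ -7.1 -43.8  72.8] [66 26  7]
[ -5.3 -42.   84.6] [109  41
[... 4572 characters left out ...]
]
[ 39.3 -39.1  78.2] [103 104 103]
[ 39.7 -43.3  78. ] [103 104 102]
button strip [[-37.0, 57.0], [-37.0, 61.0], [-35.0, 60.0], [-35.0, 58.0], [-33.0, 60.0], [-31.0, 64.0], [-30.0, 65.0], [-28.0, 68.0], [-28.0, 65.0], [-26.0, 72.0], [-24.0, 69.0], [-23.0, 68.0], [-22.0, 73.0], [-20.0, 71.0], [-19.0, 71.0], [-17.0, 77.0], [-15.0, 80.0], [-15.0, 80.0], [-13.0, 82.0], [-11.0, 80.0], [-11.0, 79.0], [-8.0, 84.0], [-7.0, 80.0], [-6.0, 81.0], [-5.0, 76.0], [-4.0, 74.0], [-2.0, 75.0], [-0.0, 77.0], [2.0, 77.0], [2.0, 77.0], [4.0, 77.0], [6.0, 79.0], [8.0, 79.0], [9.0, 75.0], [11.0, 77.0], [12.0, 79.0], [13.0, 80.0], [15.0, 80.0], [17.0, 74.0], [17.0, 76.0], [19.0, 76.0], [21.0, 74.0], [22.0, 73.0]]
```

```bash
python3 -m pendant '[{"claw":0,"dx":58,"dy":50,"dz":0,"twist":0},{"claw":0,"dx":58,"dy":50,"dz":-10,"twist":0},{"claw":0,"dx":58,"dy":50,"dz":-38,"twist":0},{"claw":0,"dx":58,"dy":50,"dz":-38,"twist":0},{"claw":0,"dx":58,"dy":50,"dz":-38,"twist":0},{"claw":0,"dx":58,"dy":50,"dz":-38,"twist":0}]'
```

```text
clock: 7.3
tool_pos: [0.4892, 0.155, 0.0754]
eef_rot: [0.999, -0.039, 0.0, 0.0]
contact_force: [-0.1, 0.2, -0.9]
opening: 0.005
finger_force: 0.0
```

```bash
python3 -m pendant '[{"claw":0,"dx":8,"dy":0,"dz":-1,"twist":0},{"claw":0,"dx":14,"dy":-1,"dz":-1,"twist":0},{"claw":0,"dx":14,"dy":-1,"dz":-1,"twist":0}]';python3 -m pendant '[{"claw":0,"dx":4,"dy":0,"dz":1,"twist":0},{"claw":0,"dx":4,"dy":0,"dz":1,"twist":0}]';python3 -m pendant '[{"claw":0,"dx":4,"dy":0,"dz":1,"twist":0},{"claw":0,"dx":4,"dy":0,"dz":1,"twist":0}]'
```

```text
clock: 7.6
tool_pos: [0.5038, 0.1545, 0.0742]
eef_rot: [0.999, -0.039, 0.0, -0.0]
contact_force: [-0.6, 0.9, 0.4]
opening: 0.002
finger_force: 0.3
clock: 7.8
tool_pos: [0.5051, 0.1544, 0.0748]
eef_rot: [0.999, -0.038, -0.002, 0.0]
contact_force: [-6.2, 0.2, 2.7]
opening: 0.004
finger_force: 2.7
clock: 8.0
tool_pos: [0.5078, 0.1543, 0.0758]
eef_rot: [0.999, -0.038, -0.003, 0.001]
contact_force: [-6.1, 0.7, 6.6]
opening: 0.007
finger_force: 3.4
```

```bash
python3 -m pendant '[{"claw":0,"dx":-2,"dy":0,"dz":-3,"twist":0},{"claw":0,"dx":-1,"dy":0,"dz":1,"twist":0},{"claw":0,"dx":2,"dy":0,"dz":4,"twist":0}]';python3 -m pendant '[{"claw":0,"dx":3,"dy":0,"dz":3,"twist":0}]';python3 -m pendant '[{"claw":0,"dx":4,"dy":0,"dz":3,"twist":0}]'
```

```text
clock: 8.3
tool_pos: [0.5135, 0.1542, 0.08]
eef_rot: [0.999, -0.039, 0.0, 0.0]
contact_force: [-0.4, 0.3, 0.2]
opening: 0.006
finger_force: 0.4
clock: 8.4
tool_pos: [0.5176, 0.1543, 0.0833]
eef_rot: [0.999, -0.039, 0.001, -0.0]
contact_force: [-0.1, -0.5, -0.2]
opening: 0.007
finger_force: 0.1
clock: 8.5
tool_pos: [0.5218, 0.1544, 0.0863]
eef_rot: [0.999, -0.039, 0.001, -0.0]
contact_force: [0.1, 0.8, -0.1]
opening: 0.009
finger_force: 0.0
```

```bash
python3 -m pendant '[{"claw":0,"dx":3,"dy":0,"dz":1,"twist":0},{"claw":0,"dx":4,"dy":0,"dz":1,"twist":0}]';python3 -m pendant '[{"claw":0,"dx":-30,"dy":0,"dz":10,"twist":0},{"claw":0,"dx":-75,"dy":-40,"dz":50,"twist":0},{"claw":0,"dx":-90,"dy":-50,"dz":70,"twist":0},{"claw":0,"dx":-90,"dy":-50,"dz":100,"twist":0},{"claw":0,"dx":-90,"dy":-50,"dz":130,"twist":0},{"claw":0,"dx":-90,"dy":-50,"dz":130,"twist":0}]';python3 - <<'E'
from m import *
for n in("side","top"):
    p,d=snap(n);cv2.imwrite(f"pics/{n}4.png",p);P=cloud(n,d);Z=P[...,2]
    b,g,rr=[p[...,i].astype(int) for i in range(3)]
    R=(P[...,1]>.13)&(P[...,1]<.22)&(P[...,0]<.58)&(P[...,0]>.45)&(Z>.05)&(Z<.13)&(b-rr>50)
    print(n,R.sum(),P[R].min(0),P[R].max(0))
a=cv2.imread("pics/side4.png")[140:260,140:300];b=cv2.imread("pics/top4.png")[180:300,130:290]
cv2.imwrite("pics/c4.png",cv2.resize(np.hstack([a,b]),(800,300),interpolation=cv2.INTER_CUBIC))
E
```

```text
clock: 8.7
tool_pos: [0.5255, 0.1545, 0.0871]
eef_rot: [0.999, -0.039, 0.001, -0.0]
contact_force: [-0.7, -0.5, 0.2]
opening: 0.004
finger_force: 0.1
clock: 9.3
tool_pos: [0.4365, 0.1049, 0.2199]
eef_rot: [0.999, -0.039, 0.004, -0.001]
contact_force: [-0.8, 0.9, -0.7]
opening: 0.003
finger_force: 0.0
side 48 [0.5351 0.1398 0.075 ] [0.544  0.1619 0.0981]
top 31 [0.5362 0.1432 0.0797] [0.5426 0.1622 0.0981]
```

View pics/c4.png

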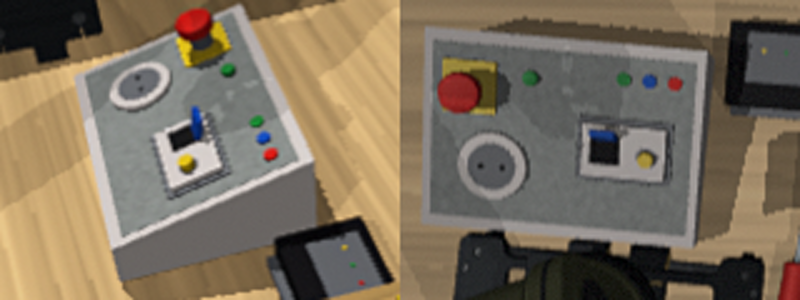

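Lever is up at the same place as at the start, and the yellow button stands out. Now the handle.

```bash
python3 -m pendant '[{"claw":1,"dx":3,"dy":-30,"dz":40,"twist":1.561},{"claw":1,"dx":3,"dy":-310,"dz":40,"twist":1.561},{"claw":1,"dx":3,"dy":-310,"dz":40,"twist":1.561},{"claw":1,"dx":3,"dy":-310,"dz":40,"twist":1.561},{"claw":1,"dx":3,"dy":-310,"dz":40,"twist":1.561},{"claw":1,"dx":3,"dy":-310,"dz":40,"twist":1.561},{"claw":1,"dx":3,"dy":-310,"dz":40,"twist":1.561},{"claw":1,"dx":3,"dy":-310,"dz":40,"twist":1.561}]' && python3 -m pendant '[{"claw":1,"dx":0,"dy":0,"dz":0,"twist":0.36},{"claw":1,"dx":0,"dy":0,"dz":0,"twist":0.36},{"claw":1,"dx":0,"dy":0,"dz":0,"twist":0.36},{"claw":1,"dx":0,"dy":0,"dz":0,"twist":0.36},{"claw":1,"dx":0,"dy":0,"dz":0,"twist":0.36}]'; python3 -c "
from m import *
s=r.get_state();e=s['eef_rot'];print(s['tool_pos'],2*np.arctan2(e[1],e[0]),s['q'])"
```

```text
clock: 10.2
tool_pos: [0.4356, -0.2117, 0.2547]
eef_rot: [0.853, 0.522, -0.002, -0.0]
contact_force: [0.3, 1.3, 0.1]
opening: 0.705
finger_force: 0.0
clock: 10.7
tool_pos: [0.4369, -0.2053, 0.2557]
eef_rot: [0.745, 0.668, -0.0, -0.001]
contact_force: [-0.1, -0.6, -0.2]
opening: 0.999
finger_force: 0.0
[ 0.4369 -0.2053  0.2557] 1.462014589047721 [ 0.675   0.5152 -0.5063  1.9497  0.3507  0.7655 -0.1417]
```

```bash
python3 -m pendant '[{"claw":1,"dx":3,"dy":0,"dz":-30,"twist":0.02},{"claw":1,"dx":3,"dy":0,"dz":-60,"twist":0.02},{"claw":1,"dx":3,"dy":0,"dz":-85,"twist":0.02},{"claw":1,"dx":3,"dy":0,"dz":-88,"twist":0.02},{"claw":1,"dx":3,"dy":0,"dz":-88,"twist":0.02}]';python3 - <<'E'
from m import *
s=r.get_state();e=s['eef_rot'];print(s['tool_pos'],2*np.arctan2(e[1],e[0]))
p,d=snap("side");c=p[220:400,120:360];cv2.imwrite("pics/s5.png",cv2.resize(c,(800,600),interpolation=cv2.INTER_CUBIC))
E
```

```text
clock: 11.2
tool_pos: [0.4402, -0.2052, 0.1684]
eef_rot: [0.737, 0.676, -0.0, -0.001]
contact_force: [1.0, 0.8, -0.3]
opening: 1.002
finger_force: 0.0
[ 0.4402 -0.2052  0.1684] 1.4834191686314897
```

View pics/s5.png

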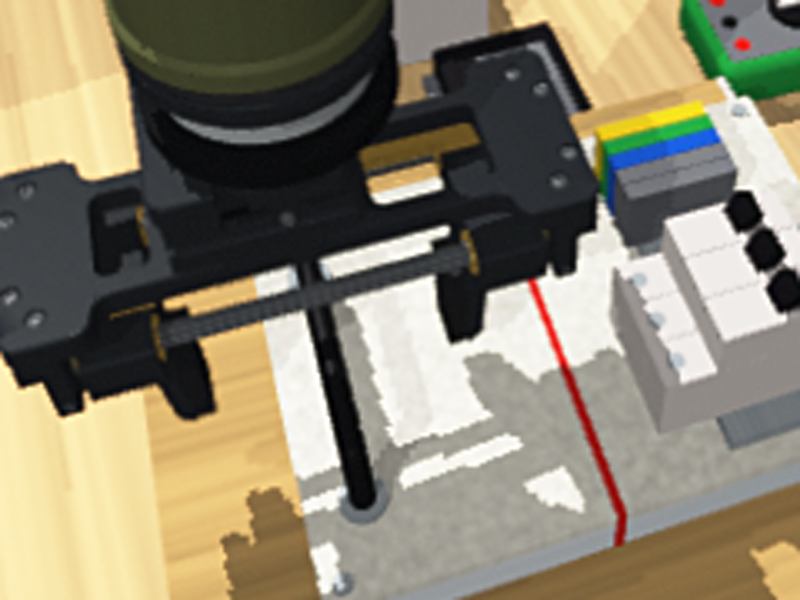

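The fingers straddle the bar (fingertips at crop (190,410) and (460,335), bar through (335,360)). Close.

```bash
python3 -m pendant '[{"claw":0,"dx":0,"dy":0,"dz":0,"twist":0},{"claw":0,"dx":0,"dy":0,"dz":0,"twist":0},{"claw":0,"dx":0,"dy":0,"dz":0,"twist":0},{"claw":0,"dx":0,"dy":0,"dz":0,"twist":0},{"claw":0,"dx":0,"dy":0,"dz":0,"twist":0},{"claw":0,"dx":0,"dy":0,"dz":0,"twist":0},{"claw":0,"dx":0,"dy":0,"dz":0,"twist":0},{"claw":0,"dx":0,"dy":0,"dz":0,"twist":0}]' 45; python3 -m pendant '[{"claw":0,"dx":0,"dy":0,"dz":0,"twist":0},{"claw":0,"dx":0,"dy":0,"dz":0,"twist":0}]'
```

```text
clock: 12.05
tool_pos: [0.4404, -0.2055, 0.1687]
eef_rot: [0.737, 0.676, 0.0, -0.0]
contact_force: [-0.6, 0.2, -0.8]
opening: 0.299
finger_force: 0.0
clock: 12.25
tool_pos: [0.4402, -0.2055, 0.1687]
eef_rot: [0.737, 0.676, -0.0, -0.0]
contact_force: [-3.9, 1.1, 0.6]
opening: 0.117
finger_force: 3.1
```

```bash
python3 -m pendant '[{"claw":0,"dx":0,"dy":0,"dz":0,"twist":0},{"claw":0,"dx":0,"dy":0,"dz":0,"twist":0},{"claw":0,"dx":0,"dy":0,"dz":0,"twist":0}]'; python3 -m pendant '[{"claw":0,"dx":4,"dy":0,"dz":0,"twist":0},{"claw":0,"dx":10,"dy":-1,"dz":0,"twist":0},{"claw":0,"dx":17,"dy":-1.6,"dz":0,"twist":0},{"claw":0,"dx":24,"dy":-2.2,"dz":0,"twist":0},{"claw":0,"dx":31,"dy":-2.9,"dz":0,"twist":0},{"claw":0,"dx":37,"dy":-3.4,"dz":0,"twist":0},{"claw":0,"dx":40,"dy":-3.7,"dz":0,"twist":0},{"claw":0,"dx":40,"dy":-3.7,"dz":0,"twist":0}]';python3 - <<'E'
from m import *
s=r.get_state();e=s['eef_rot'];print(s['tool_pos'],2*np.arctan2(e[1],e[0]))
for n in("top","side"):
    p,d=snap(n);P=cloud(n,d);Q,o,v=redline(p,P);print(n,len(Q),o,np.arctan2(-v[0],v[1]),np.median(Q[:,2]))
E
```

```text
clock: 12.55
tool_pos: [0.44, -0.2055, 0.1686]
eef_rot: [0.737, 0.676, -0.0, -0.0]
contact_force: [-0.6, 0.1, -1.6]
opening: 0.086
finger_force: 45.0
clock: 13.35
tool_pos: [0.4765, -0.2094, 0.1685]
eef_rot: [0.738, 0.675, -0.003, -0.003]
contact_force: [-8.4, 1.3, 7.0]
opening: 0.086
finger_force: 44.4
[ 0.4765 -0.2094  0.1685] 1.4828105367296887
top 48 [ 0.5685 -0.1637] -0.080315426 0.14607948807606147
side 318 [ 0.5623 -0.2465] -0.08447392 0.14592057107828973
```

```bash
cat >> m.py <<'E'
def report():
    E0=np.array([.6612,-.2274]);u=np.array([.9957,-.0924]);w=np.array([.0924,.9957])
    s=r.get_state();e=s['eef_rot'];print(s['tool_pos'],2*np.arctan2(e[1],e[0]),s['contact_force'])
    for n in("top","side"):
        p,d=snap(n);cv2.imwrite(f"pics/{n}_last.png",p);np.save(f"{n}_last.npy",d);P=cloud(n,d);Q,o,v=redline(p,P)
        L=np.c_[(Q[:,:2]-E0)@u,(Q[:,:2]-E0)@w]*1000
        k=np.polyfit(L[:,1],L[:,0],1);print(n,len(Q),"ends mm R,L",np.polyval(k,[-85,85]).round(1),"y span",L[:,1].min().round(1),L[:,1].max().round(1),"z",np.median(Q[:,2]))
E
python3 -m pendant '[{"claw":0,"dx":6,"dy":-0.6,"dz":0,"twist":0},{"claw":0,"dx":14,"dy":-1.3,"dz":0,"twist":0},{"claw":0,"dx":23,"dy":-2.1,"dz":0,"twist":0},{"claw":0,"dx":32,"dy":-3,"dz":0,"twist":0},{"claw":0,"dx":41,"dy":-3.8,"dz":0,"twist":-0.004},{"claw":0,"dx":50,"dy":-4.6,"dz":0,"twist":-0.008},{"claw":0,"dx":58,"dy":-5.4,"dz":0,"twist":-0.008},{"claw":0,"dx":60,"dy":-5.6,"dz":0,"twist":-0.008}]';python3 -c "
from m import *
report()"
```

```text
clock: 14.25
tool_pos: [0.5375, -0.2149, 0.1686]
eef_rot: [0.74, 0.672, -0.003, -0.002]
contact_force: [-8.2, 0.7, 8.5]
opening: 0.089
finger_force: 44.4
[ 0.5375 -0.2149  0.1686] 1.4750627044065054 [-8.1823  0.7207  8.5202]
top 56 ends mm R,L [-39.5 -36.6] y span 8.4 87.7 z 0.14653254269420113
side 287 ends mm R,L [-35.8 -36.5] y span -83.5 87.4 z 0.14593148225492297
```

```bash
python3 -m pendant '[{"claw":0,"dx":6,"dy":-0.6,"dz":0,"twist":0},{"claw":0,"dx":14,"dy":-1.3,"dz":0,"twist":0},{"claw":0,"dx":22,"dy":-2,"dz":0,"twist":0},{"claw":0,"dx":28,"dy":-2.6,"dz":0,"twist":0},{"claw":0,"dx":33,"dy":-3,"dz":0,"twist":0},{"claw":0,"dx":35,"dy":-3.2,"dz":0,"twist":0},{"claw":0,"dx":35,"dy":-3.2,"dz":0,"twist":0},{"claw":0,"dx":35,"dy":-3.2,"dz":0,"twist":0}]';python3 - <<'E'
from m import *
report()
p=cv2.imread("pics/side_last.png");cv2.imwrite("pics/s6.png",cv2.resize(p[240:420,220:460],(800,600),interpolation=cv2.INTER_CUBIC))
p=cv2.imread("pics/top_last.png");cv2.imwrite("pics/t6.png",cv2.resize(p[140:260,310:470],(800,600),interpolation=cv2.INTER_CUBIC))
# edge from start cloud: outermost shelf-only pixels per side strip
E0=np.array([.6612,-.2274]);u=np.array([.9957,-.0924]);w=np.array([.0924,.9957])
for n,f in(("top","top0"),("side","side0"),("side","side_last"),("top","top_last")):
    d=np.load(f+".npy");P=cloud(n,d);L=P[...,:2]-E0;a=L@u*1000;b=L@w*1000
    for lo,hi in((-123,-95),(92,123)):
        k=(abs(P[...,2]-.12)<.008)&(b>lo)&(b<hi)&(a>-40)&(a<15);print(f,lo,k.sum(),np.percentile(a[k],[97,100]).round(1) if k.any() else 0)
E
```

```text
clock: 15.15
tool_pos: [0.5713, -0.2182, 0.1689]
eef_rot: [0.74, 0.672, -0.003, -0.003]
contact_force: [-11.0, 1.7, 9.6]
opening: 0.084
finger_force: 44.3
[ 0.5713 -0.2182  0.1689] 1.4748989263088297 [-11.016    1.6933   9.5601]
top 56 ends mm R,L [-3.2 -2.5] y span 4.8 88.7 z 0.1456095526264517
side 251 ends mm R,L [-1.7 -1.2] y span -83.7 37.4 z 0.1458821780466037
top0 -123 264 [-2.   0.3]
top0 92 296 [-1.3  0.2]
side0 -123 675 [0.4 2. ]
side0 92 133 [0.5 1.4]
side_last -123 680 [0.1 2. ]
side_last 92 0 0
top_last -123 0 0
top_last 92 294 [-1.2  0.4]
```

View pics/s6.png

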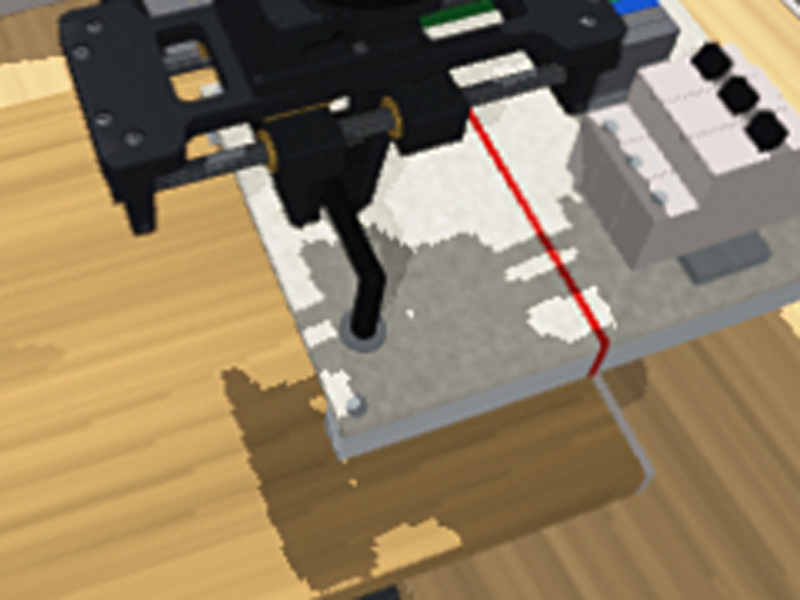

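View pics/t6.png

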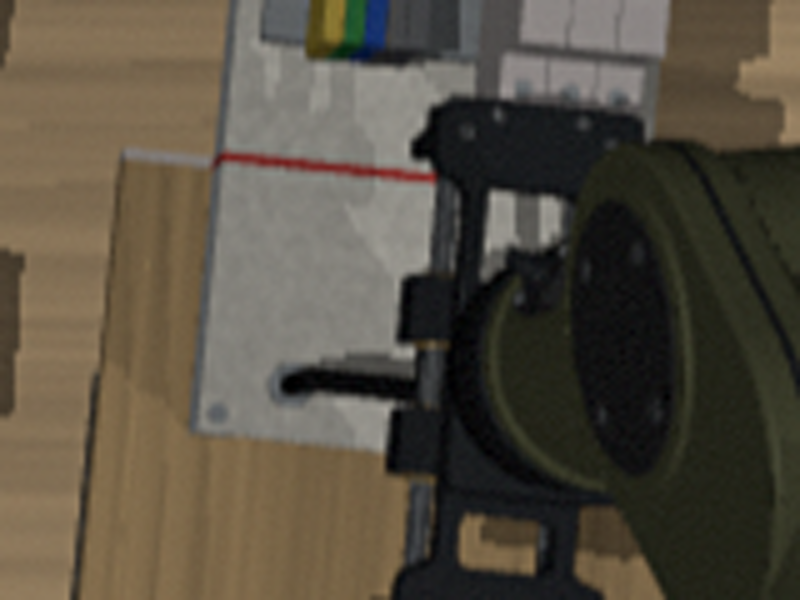

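The red line's foot (crop (594,376) side; (218,158) top) meets the white edge with it about 2 mm short. Nudge 2 mm and check.

```bash
python3 -m pendant '[{"claw":0,"dx":2,"dy":-0.2,"dz":0,"twist":0},{"claw":0,"dx":2,"dy":-0.2,"dz":0,"twist":0},{"claw":0,"dx":2,"dy":-0.2,"dz":0,"twist":0},{"claw":0,"dx":2,"dy":-0.2,"dz":0,"twist":0},{"claw":0,"dx":2,"dy":-0.2,"dz":0,"twist":0},{"claw":0,"dx":2,"dy":-0.2,"dz":0,"twist":0}]';python3 - <<'E'
from m import *
report();report();print(r.get_state()["finger_force"])
E
```

```text
clock: 15.85
tool_pos: [0.5727, -0.2183, 0.1689]
eef_rot: [0.74, 0.672, -0.004, -0.003]
contact_force: [-10.9, 1.8, 10.9]
opening: 0.088
finger_force: 44.2
[ 0.5727 -0.2183  0.1689] 1.4749285800228618 [-10.9089   1.8143  10.8724]
top 54 ends mm R,L [-1.8 -1.2] y span 5.1 87.2 z 0.14626126737873796
side 247 ends mm R,L [-0.3 -0.1] y span -83.7 36.2 z 0.14590363801316397
[ 0.5726 -0.2183  0.1689] 1.4749547178840736 [-12.6151   2.2178  10.7663]
top 56 ends mm R,L [-2.  -1.1] y span 4.5 86.7 z 0.14581461081521097
side 250 ends mm R,L [-0.3 -0.2] y span -83.7 34.1 z 0.14595092551676597
44.163047075271606
```

```bash
python3 -c "
from plant import r
print(r.finish_job())"
```

```text
the job is handed in; nothing more can be done
None
```

The job is handed in (no verdict came back): the test button tripped the RCD, the lever is back up to on, and the board is out with its red line within about 2 mm of the shelf's white edge, held level in the gripper.

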